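Back off the index dial of a probe jig by one notch

TASK

The index dial of the probe jig has been clicked one station too far. With a fingertip, tip the ratchet pawl up by its ball until it rests thrown back clear of the teeth, push the dial backward by one notch (counter-clockwise seen from above) by one of its posts, then tip the pawl back over so that it drops fully into the notch and locks the dial. Only push, gently, without gripping or lifting anything, and leave the small parts on the jig and everything else on the bench where they are.

Things in the scene. Friction and masses are not known exactly. Their poses are not given: they have to be found in the camera images.
- fixture: the jig: a fixed aluminium plate 260 x 230 mm with a black mat (upper face 14 mm above the bench), carrying a flat dial and a pawl. Origin under the plate's centre at bench height, on the dial's axis; x along the long side, z up. The pawl's hinge (along y) is at x -75, y 77, z 64 mm between cheeks 30 mm wide in y, up to z 72 mm. Loose parts up to 32 mm high stand near three corners
- axis (a point): the dial's vertical axis at the height of its face, 40 mm above the bench. The dark steel dial is 170 mm across, with a hub 40 mm across and 12 mm high (a screw on it 5 mm more), four posts, and 8 equal steel teeth 12 mm high along its rim (68 to 85 mm from the axis), 45 degrees (0.785 rad) apart
- dial (a joint): dial angle (rad) about the vertical, growing counter-clockwise seen from above (backward); near 0 at the start, about 0.785 one notch back. The steep tooth faces look counter-clockwise: with the pawl down it cannot go backward. Each notch leaves about 0.17 rad of play either way. It turns stiffly (about 2 N at a post) and stays where it is left
- pawl (a joint): pawl angle (rad): 0 = down, toe between two teeth; grows as the toe rises; 0.95 = thrown back on its stop. Weighted: below about 0.5 it falls to 0, above it falls to 0.95 and rests there. About 1 N on the ball moves it. Its flat arm, 10 mm wide, runs from the hinge along the fixture's +x to the toe 79 mm away, its top 68 mm above the bench when down
- knob (a point): centre of the pawl's steel ball, 26 mm across, on an 8 mm stem, 50 mm from the hinge. Pawl down: above the arm, 17 mm to the fixture's +x side of the hinge, 111 mm above the bench; pushed toward the fixture's -x it passes over the hinge and rests 28 mm to the -x side, 105 mm above the bench, the arm then standing up to 137 mm high
- post0 (a point): point on the axis of one of the dial's four equal posts, 26 mm above the dial's face (66 mm above the bench). The posts stand on the dial's face, 50 mm from the dial's axis, 90 degrees apart: a black collar 18 mm across and 22 mm high, then a white tube 10 mm across up to 52 mm above the face
- post1 (a point): the same point on another of the four posts
- post2 (a point): the same point on another of the four posts
- post3 (a point): the same point on another of the four posts
- connector: loose black connector 34 x 24 x 32 mm on the jig's plate; origin under its centre
- standoff: loose brass standoff, 24 mm across the foot, 32 mm high, on the jig's plate; origin under its centre
- collar: loose steel collar, 32 mm across, 16 mm high, on the jig's plate; origin under its centre
- screwdriver: loose screwdriver with a black handle lying on the bench
- jar: loose clear jar with a dark lid, 60 mm across, 75 mm high, on the bench; origin under its centre
- mug: loose white mug, 80 mm across, 90 mm high, on the bench; origin under its centre
- plug: loose black plug-in adapter, 80 x 40 x 28 mm, on the bench; origin at its underside

How it is judged:
By the outcome, as a careful person would: the job done as asked, in the order asked, and still so for the second after the job is handed in, with the robot touching nothing.
It also fails if it takes over 64 s, if anything falls off the work surface, if the arm or the gripper's body presses on something with over 40 N, if the wrist force passes 120 N, or if a joint passes its speed limit or range.

ROBOT

A 6-joint arm with a two-finger parallel gripper is mounted at the origin on the work surface. World frame = base frame: x ahead of the robot, y to its left, z up, the work surface at z = 0. Lengths are in m, angles in rad, forces in N, time in s.
With the tool pointing down it reaches from about 0.25 to 0.725 m from the base axis. Payload 4 kg.
Tool frame: the origin (TCP) lies on the front face of the gripper's body, between the roots of the fingers; the fingertips stand 73 mm ahead of it and the grasp point (between the pads) lies 54 mm ahead of it; z points along the fingers, y is the line along which they close (so a half turn about z gives the same grasp; the last joint's range is limited). The gripper opens to 85 mm and grips with 20 to 120 N. Pads are 22 mm wide; open, the fingers measure 114 mm over their backs; the gripper's body (76 mm by 85 mm) begins 54 mm behind the grasp point. The pads swing forward as they close: fully open they stand 13 mm farther back than shut.
Start: joints at [1.159, 0.241, 0.005, 1.335, 0, 1.571], TCP at [0.2, 0.458, 0.304] pointing down, gripper open.
Joint ranges: [-2.72, 2.72], [-1.05, 1.87], [-1.09, 1.28], [-1.99, 2.15], [-1.42, 1.44], [-3.14, 3.14]. Speed limits (rad/s): [2.79, 2.79, 3.14, 3.14, 3.14, 3.14].

INTERFACE

Orientations are given as a unit quaternion [x, y, z, w].
In Python, from workcell import bot gives the robot as it stands. The module is installed in compiled form; this text tells all that it offers.
- The arm moves only by the tool step_arm, never from a script. Its argument "rows" is a list of rows, each a list of 2 entries, a list of its own where there are three numbers: the shift along the tool's x, y, z in mm, then the turn about the tool's z in degrees. A call has 1 to 12 rows; each row is the pose to reach, as a shift and turn from the pose commanded when the call began, along the tool's axes at that moment; what a row does not reach only later rows make up. A row lasts 1/8 s, in which the tool goes at most 62.5 mm and 10.7 degrees, less where a joint would pass 70% of its speed; a pose out of reach is approached as far as the arm can. A call with a gripper value outside its range is refused whole. "claw" is the gripper's target within -1 to 1 (shut at 1, half-way at 0, fully open at -1), set as the call begins (left out, the last holds). The fingers move at their own pace and stop on an object; the grip force is fixed at half the most. Time passes only in rows, so rows that repeat a pose let the fingers close. It gives the time, the measured TCP pose, the force, the opening and the grip force at its end, in the units of the state.
- bot.get_obs(): the state, without advancing time (a new reading comes with each control period).
- bot.camera(name): name is "scene" or "top" or "wrist"; returns (picture, depth): 400x640x3 uint8, red, green, blue; 400x640 float32, m along the optical axis (not along the pixel's ray), 0 where there is no reading.
- bot.camera_params(name): a dict with "fx", "fy", "cx", "cy" (pixels), "pose" (4x4, takes a point from camera to world coordinates). Camera axes: x right, y up, looking along -z (the intrinsics and any distortion apply to the point x, -y, -z); pixel columns grow to the right and rows downward; lengths in m; the calibration is good to about 2 mm. A picture is of the moment at which its call begins: read the wrist's pose just before it. camera_params takes no time and is no camera call; for the wrist camera it gives the pose at the moment of the call.
- bot.job_done(): hands the job in; it is judged then, once.
Trained networks look in the newest picture that a camera, given by its name, has taken for a name from the list of things; names that differ only in an ending like _2 or _b are one class to them, and where a whole thing is asked for, a point or a joint stands for the part that bears it (a point fixed in the world has none). Each returns a list of dicts, best first, with "score" (0 to 1); they miss things now and then, are a little off and sometimes report something else, mostly with a low value. They report only what shows in the picture. A call takes as long as a camera call.
- bot.trace(target, camera): "pixels" (400x640 bool, what is visible of it) and "uv" ([column, row] in pixels, amid what is visible of it).
The state is a dict: "clock": time; "joint_pos": joint angles; "joint_vel": joint speeds; "tau": joint torques, N m; "eef_pos": TCP position; "tool_rot": TCP orientation; "ft_force": force on the tool from outside, world axes, zero at the start; "ft_torque": the same for the moment, N m; "grip_width": finger opening in m; "grasp_force": force on a finger pad.
Only numpy, scipy, OpenCV 4.12 (cv2) and the standard library are available. Lean on these libraries where they do the work, as an engineer would, in place of code of your own. Each camera call takes 0.05 s, during which the arm holds its last target. There are 200 camera calls.

## Working session

There is one attempt and no reset: what is moved stays moved. The work goes in short steps, Python scripts to look and compute and a tool call to move; the robot and the scene stay as the last step left them, time stands still between calls to the robot, and variables do not carry over. Pictures are saved under pics/ and viewed, at most 10 in all, crops included, and the job is handed in when it is done.

Besides the shell and the picture viewer there is one more tool, called after ">>>" by a JSON object that holds its "op" and its "data". step_arm: Moves the arm, as the interface text tells. Its arguments: {"type":"object","properties":{"rows":{"type":"array"},"claw":{"type":"number"}},"required":["rows"]}

```bash
mkdir -p pics
cat > h.py <<'E'
import numpy as np, cv2
from workcell import bot
def save(n,im): cv2.imwrite('pics/'+n,cv2.cvtColor(im,cv2.COLOR_RGB2BGR))
def pts(cam,depth,mask):
    p=bot.camera_params(cam); r,c=np.nonzero(mask&(depth>0)); d=depth[r,c]
    P=np.c_[(c-p['cx'])/p['fx']*d,-(r-p['cy'])/p['fy']*d,-d,np.ones_like(d)]
    return (P@np.array(p['pose']).T)[:,:3]
E
python3 - <<'E'
from h import *
o=bot.get_obs(); print({k:np.round(o[k],3) for k in ('clock','eef_pos','tool_rot','ft_force','grip_width')})
for cam in('scene','top'):
    im,d=bot.camera(cam); save(cam+'1.png',im); p=bot.camera_params(cam); print(cam,p['fx'],np.round(p['pose'],3).tolist(), p.keys())
    for t in('fixture','knob','post0','dial','pawl','axis','connector','standoff','collar','jar','mug','plug','screwdriver'):
        try:
          for r in bot.trace(t,cam)[:4]:
            P=pts(cam,d,r['pixels'])
            print(t,round(r['score'],2),np.round(r['uv']),len(P),np.round(np.median(P,0),3) if len(P) else '',np.round(np.percentile(P,[2,98],axis=0),3).tolist() if len(P) else '')
        except Exception as e: print(t,e)
print(bot.get_obs()['clock'])
E
```

```text
{'clock': np.float64(0.0), 'eef_pos': array([0.2  , 0.458, 0.303]), 'tool_rot': array([ 0.204,  0.979, -0.001, -0.   ]), 'ft_force': array([-0.321, -0.597, -0.694]), 'grip_width': np.float64(0.085)}
scene 421.9572392174306 [[-0.001, -0.554, 0.833, 1.452], [1.0, -0.014, -0.008, -0.036], [0.016, 0.833, 0.554, 0.692], [0.0, 0.0, 0.0, 1.0]] dict_keys(['fx', 'fy', 'cx', 'cy', 'pose'])
fixture 0.91 [296. 243.] 5731 [ 0.655 -0.08   0.03 ] [[0.529, -0.212, 0.006], [0.744, 0.054, 0.092]]
knob 0.55 [332. 232.] 376 [ 0.658 -0.004  0.068] [[0.539, -0.056, 0.013], [0.679, 0.022, 0.122]]
post0 0.78 [298. 231.] 2545 [ 0.621 -0.087  0.041] [[0.524, -0.163, 0.013], [0.688, -0.01, 0.087]]
dial 0.82 [296. 230.] 2361 [ 0.619 -0.087  0.041] [[0.531, -0.16, 0.031], [0.689, -0.01, 0.088]]
pawl 0.87 [327. 233.] 258 [ 0.662 -0.006  0.068] [[0.645, -0.056, 0.052], [0.68, 0.016, 0.122]]
axis 0.75 [294. 244.] 5815 [ 0.655 -0.08   0.029] [[0.522, -0.211, 0.005], [0.744, 0.055, 0.092]]
connector 0.71 [270. 265.] 215 [ 0.734 -0.143  0.033] [[0.72, -0.161, 0.016], [0.744, -0.126, 0.047]]
connector 0.41 [331. 232.] 
[... 1809 characters left out ...]
83, -0.015, 0.047]]
collar 0.49 [335. 198.] 6466 [ 0.595 -0.076  0.016] [[0.474, -0.209, 0.009], [0.717, 0.052, 0.08]]
collar 0.41 [384. 203.] 99 [ 0.564 -0.214  0.028] [[0.55, -0.228, 0.011], [0.58, -0.198, 0.032]]
jar 0.57 [441. 171.] 470 [ 0.639 -0.373  0.071] [[0.617, -0.403, 0.009], [0.668, -0.352, 0.077]]
jar 0.55 [308. 171.] 217 [ 0.652 -0.005  0.069] [[0.637, -0.054, 0.015], [0.682, 0.025, 0.123]]
mug 0.59 [180. 257.] 1155 [0.456 0.384 0.037] [[0.402, 0.328, -0.0], [0.494, 0.418, 0.091]]
plug 0.63 [190. 189.] 358 [0.653 0.346 0.026] [[0.623, 0.32, 0.0], [0.694, 0.374, 0.031]]
screwdriver 0.68 [459. 261.] 397 [ 0.377 -0.394  0.021] [[0.327, -0.413, -0.002], [0.511, -0.383, 0.027]]
1.4
```

Run:
```python
import cv2
a=cv2.imread('pics/top1.png')[110:290,240:440]; cv2.imwrite('pics/topc.png',cv2.resize(a,None,fx=3.3,fy=3.3,interpolation=cv2.INTER_CUBIC))
a=cv2.imread('pics/scene1.png')[170:300,220:400]; cv2.imwrite('pics/scc.png',cv2.resize(a,None,fx=4.4,fy=4.4,interpolation=cv2.INTER_CUBIC))
```

```text
(no output)
```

View pics/topc.png

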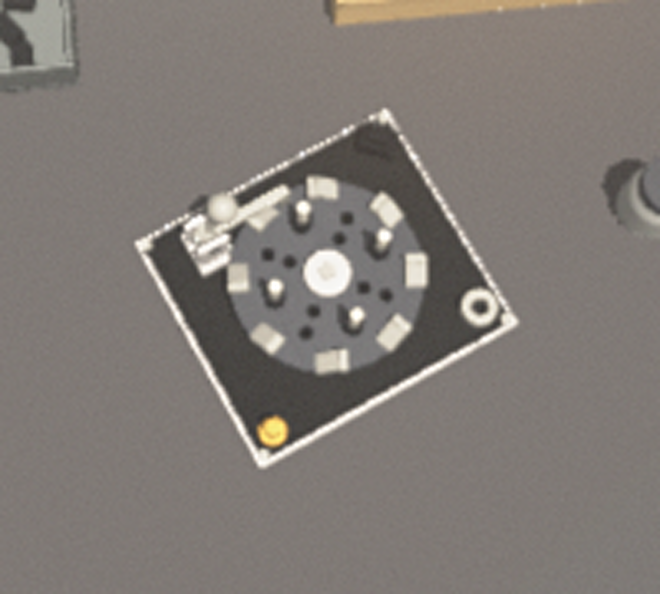

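View pics/scc.png

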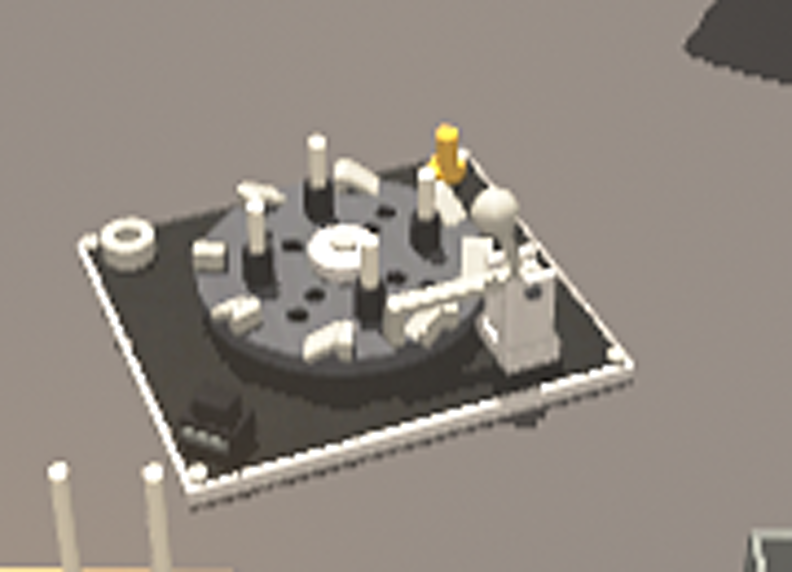

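```bash
cat > m.py <<'E'
from h import *
def cloud(cam):
    im,d=bot.camera(cam); return im,d,pts(cam,d,np.ones(d.shape,bool))
E
python3 - <<'E'
from m import *
for cam in('top','scene'):
    im,d,P=cloud(cam)
    R=P[(abs(P[:,0]-.6)<.2)&(abs(P[:,1]+.08)<.2)]
    pl=R[(R[:,2]>.009)&(R[:,2]<.02)]
    print(cam,'rect',cv2.minAreaRect((pl[:,:2]*1000).astype(np.float32)), np.median(pl[:,2]))
    di=R[(R[:,2]>.036)&(R[:,2]<.044)&(np.hypot(R[:,0]-.602,R[:,1]+.083)<.1)]
    print('circ',cv2.minEnclosingCircle((di[:,:2]*1000).astype(np.float32)),len(di), np.median(di[:,2]))
    po=R[(R[:,2]>.066)]
    n,l=0,[]
    import scipy.cluster.hierarchy as H
    lab=H.fcluster(H.linkage(po[:,:2]),.008,'distance')
    for k in np.unique(lab):
        q=po[lab==k]
        if len(q)>3: print(len(q),np.round(q.mean(0),4),np.round(q.min(0),3),np.round(q.max(0),3))
    # all tall stuff
    T=P[(P[:,2]>.1)&(P[:,2]<.5)]
    lab=np.round(T[:,:2]/.05).astype(int); u,c=np.unique(lab,axis=0,return_counts=True)
    for a,b in zip(u,c):
        if b>15: print('tall',a*.05,b,np.round(T[(lab==a).all(1)][:,2].max(),3))
E
```

```text
top rect ((602.7886352539062, -82.75047302246094), (229.9512939453125, 259.8169250488281), 23.720661163330078) 0.013032735737704693
circ ((606.0513305664062, -75.80352020263672), 91.89864349365234) 1917 0.03942271460512736
19 [ 0.5844 -0.0354  0.0847] [ 0.581 -0.04   0.066] [ 0.589 -0.031  0.094]
15 [ 0.6484 -0.0653  0.0865] [ 0.645 -0.068  0.071] [ 0.654 -0.062  0.093]
199 [0.6484 0.0013 0.0879] [ 0.626 -0.054  0.066] [0.677 0.035 0.125]
17 [ 0.5549 -0.0996  0.0873] [ 0.551 -0.104  0.067] [ 0.56  -0.096  0.093]
18 [ 0.6183 -0.1293  0.0853] [ 0.615 -0.134  0.07 ] [ 0.625 -0.125  0.093]
tall [ 0.05 -0.7 ] 151 0.151
tall [0.2 0.4] 471 0.406
tall [0.2  0.45] 440 0.464
tall [0.2 0.5] 72 0.351
tall [0.25 0.45] 656 0.498
tall [0.25 0.5 ] 266 0.405
tall [ 0.35 -0.65] 75 0.137
tall [ 0.35 -0.6 ] 79 0.136
tall [ 0.4 -0.7] 117 0.139
tall [ 0.4  -0.65] 364 0.138
tall [ 0.4 -0.6] 432 0.139
tall [ 0.4  -0.55] 26 0.131
tall [ 0.45 -0.75] 192 0.14
tall [ 0.45 -0.7 ] 374 0.139
tall [ 0.45 -0.65] 377 0.14
tall [ 0.45 -0.6 ] 379 0.141
tall [ 0.45 -0.55] 359 0.137
tall [ 0.5 -0.8] 255 0.137
tall [ 0.5 
[... 9835 characters left out ...]
38
tall [ 0.45 -0.55] 69 0.137
tall [ 0.5 -0.8] 126 0.137
tall [ 0.5  -0.75] 191 0.138
tall [ 0.5 -0.7] 185 0.137
tall [ 0.5  -0.65] 190 0.137
tall [ 0.5 -0.6] 194 0.138
tall [ 0.5  -0.55] 400 0.138
tall [ 0.55 -0.8 ] 128 0.138
tall [ 0.55 -0.75] 208 0.137
tall [ 0.55 -0.7 ] 209 0.138
tall [ 0.55 -0.65] 291 0.137
tall [ 0.55 -0.6 ] 417 0.138
tall [ 0.6  -0.75] 192 0.138
tall [ 0.6 -0.7] 419 0.137
tall [ 0.6  -0.65] 343 0.138
tall [ 0.65 -0.75] 56 0.136
tall [ 0.65 -0.7 ] 229 0.136
tall [0.65 0.  ] 94 0.125
tall [0.75 0.65] 18 0.109
tall [ 0.9 -0.4] 87 0.141
tall [ 0.9  -0.35] 84 0.141
tall [ 0.9 -0.3] 83 0.142
tall [ 0.9  -0.25] 159 0.142
tall [ 0.9 -0.2] 76 0.141
tall [ 0.9  -0.15] 72 0.141
```

```bash
cat > g.py <<'E'
from m import *
from scipy.spatial.transform import Rotation as Ro
C0=np.array([.6045,-.083]); th=np.deg2rad(-66.4); X=np.array([np.cos(th),np.sin(th)]); Y=np.array([-X[1],X[0]])
def F(x,y): return C0+(x*X+y*Y)/1000
def inF(P): q=np.asarray(P)[...,:2]-C0; return np.stack([q@X,q@Y],-1)*1000
def go(fx,fy,tcpz,yaw):
    "tool shift (mm) and turn (deg) from the present pose to fixture fx,fy, TCP height m, tool-x world yaw deg"
    o=bot.get_obs(); R=Ro.from_quat(o['tool_rot']).as_matrix()
    s=R.T@(np.r_[F(fx,fy),tcpz]-o['eef_pos'])*1000
    y=np.degrees(np.arctan2(R[1,0],R[0,0])); t=-((yaw-y+180)%360-180)
    return np.round(s,1),np.round(t,1)
def st():
    o=bot.get_obs(); R=Ro.from_quat(o['tool_rot']).as_matrix()
    print('t',round(o['clock'],2),'F',np.round(inF(o['eef_pos']),1),'z',np.round(o['eef_pos'][2],4),'yaw',round(np.degrees(np.arctan2(R[1,0],R[0,0])),1),'tilt',np.round(R[:2,2],3),'f',np.round(o['ft_force'],2),'g',round(o['grip_width'],4),'q',np.round(o['joint_pos'],2))
E
python3 - <<'E'
from g import *
st(); print(go(-10,77,.25,113.6), inF([.652,-.001]))
E
```

```text
t 1.5 F [-657.8 -153.9] z 0.3039 yaw 156.4 tilt [ 0. -0.] f [ 0.3  -0.87 -0.56] g 0.0854 q [ 1.16  0.24  0.01  1.34 -0.    1.57]
(array([-632.2, -270.8,   53.9]), np.float64(42.8)) [-56.12516478  76.35585032]
```

>>> {"op": "step_arm", "data": {"rows": [[[-50, -21, 0], 4], [[-100, -43, 0], 8], [[-150, -64, 0], 12], [[-200, -86, 0], 16], [[-250, -107, 0], 20], [[-300, -128, 0], 24], [[-350, -150, 5], 28], [[-400, -171, 10], 32], [[-450, -193, 15], 36], [[-500, -214, 20], 40], [[-550, -236, 25], 42.8], [[-600, -257, 30], 42.8]], "claw": 1}}

```text
clock: 3.0
eef_pos: [0.6482, -0.019, 0.2737]
tool_rot: [0.548, 0.837, 0.0, 0.0]
ft_force: [1.4, 0.5, -0.2]
grip_width: -0.0004
grasp_force: 0.0
```

```bash
python3 -c "
from g import *
st(); print(go(-8,77,.2,113.6))"
```

```text
t 3.0 F [-41.2  65.7] z 0.2737 yaw 113.6 tilt [0. 0.] f [ 1.38  0.51 -0.23] g -0.0004 q [-0.03  0.56  0.4   1.41  0.    1.13]
(array([-33.2,  11.3,  73.7]), np.float64(-0.0))
```

>>> {"op": "step_arm", "data": {"rows": [[[-12, 4, 0], 0], [[-25, 8, 10], 0], [[-33, 11, 30], 0], [[-33, 11, 50], 0], [[-33, 11, 68], 0], [[-33, 11, 74], 0], [[-33, 11, 74], 0]]}}

```text
clock: 3.88
eef_pos: [0.6698, -0.0426, 0.1992]
tool_rot: [0.547, 0.837, -0.0, -0.001]
ft_force: [-0.2, 0.6, -0.1]
grip_width: 0.0002
grasp_force: 0.0
```

Run:
```python
from g import *
st()
im,d,P=cloud('scene'); p=inF(P); save('s2.png',im)
m=(P[:,2]>.095)&(P[:,2]<.2)&(abs(p[:,0]+8)<28)&(abs(p[:,1]-77)<40)
q=np.c_[p[m],P[m,2]*1000]; print(len(q))
if len(q): 
    for z in range(96,200,6):
        s=q[(q[:,2]>=z)&(q[:,2]<z+6)]
        if len(s): print(z,len(s),s.min(0).round(1),s.max(0).round(1))
m=(P[:,2]>.1)&(abs(p[:,0]+58)<20)&(abs(p[:,1]-77)<25)&(P[:,2]<.13)
print('ball',p[m].min(0),p[m].max(0),P[m,2].max())
a=im[150:280,250:430]; save('s2c.png',cv2.resize(a,None,fx=4.4,fy=4.4,interpolation=cv2.INTER_CUBIC))
```

```text
t 3.88 F [-10.9  76. ] z 0.1992 yaw 113.7 tilt [-0.002  0.   ] f [-0.19  0.59 -0.05] g 0.0002 q [-0.06  0.64  0.35  1.28  0.    1.09]
289
126 11 [-20.7  70.7 126.4] [ -0.7  83.8 131.7]
132 20 [-17.7  72.4 132.1] [ -0.   90.6 137.9]
138 19 [-17.2  73.8 138.9] [  0.4  91.7 143.1]
144 27 [-18.5  72.1 144.1] [  0.7  92.1 149.7]
150 24 [-17.2  72.4 150.3] [  0.3  93.1 155.7]
156 20 [-17.7  64.2 156.1] [1.000e-01 9.270e+01 1.606e+02]
162 6 [-13.8  74.2 162.1] [  0.2  92.4 167. ]
168 19 [-13.7  51.4 168. ] [  2.8 101.6 173.8]
174 42 [-23.4  46.5 174.5] [  2.2 110.7 180. ]
180 30 [-20.3  37.3 180.1] [  1.4 115.1 185.8]
186 20 [-10.9  41.2 186.4] [  5.1 115.2 191.9]
192 43 [-15.6  38.  192.3] [  6.4 115.  197.8]
198 8 [ -6.2  42.2 198.5] [  6.5  94.3 199.6]
ball [-66.36584514  69.46666035] [-43.3553433   90.58541882] 0.1244209391959934
```

View pics/s2c.png

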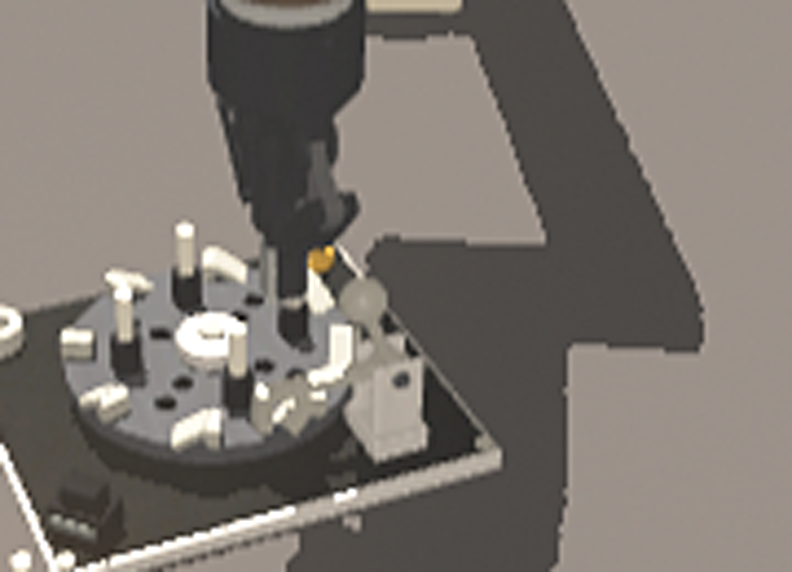

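>>> {"op": "step_arm", "data": {"rows": [[[0, 1, 12], 0], [[3, 1, 22], 0], [[9, 1, 22], 0], [[15, 1, 22], 0], [[19, 1, 22], 0], [[23, 1, 22], 0], [[27, 1, 22], 0], [[31, 1, 22], 0], [[35, 1, 22], 0], [[39, 1, 22], 0], [[42, 1, 22], 0], [[45, 1, 22], 0]]}}

```text
clock: 5.42
eef_pos: [0.6531, -0.0014, 0.1778]
tool_rot: [0.547, 0.837, -0.0, -0.0]
ft_force: [0.2, 0.6, -0.4]
grip_width: -0.0001
grasp_force: 0.1
```

```bash
cat > ball.py <<'E'
from g import *
st()
for c in('scene','top'):
    im,d,P=cloud(c); p=inF(P)
    m=(P[:,2]>.095)&(abs(p[:,0]+75)<60)&(abs(p[:,1]-77)<16)&(P[:,2]<.14)
    q=np.c_[p[m],P[m,2]*1000]
    r=im.reshape(-1,3)[(d>0).ravel()][m]; b=q[r.min(1)>110]
    print(c,'bright',len(b),b.min(0).round(0) if len(b) else '',b.max(0).round(0) if len(b) else '',np.median(b,0).round(0) if len(b) else '')
E
python3 ball.py
```

```text
t 5.42 F [-55.3  77.2] z 0.1778 yaw 113.6 tilt [-0.  0.] f [ 0.25  0.57 -0.45] g -0.0001 q [-0.    0.62  0.25  1.2   0.    1.16]
scene bright 104 [-88.  73.  96.] [-17.  91. 140.] [-74.  85. 119.]
top bright 0
```

>>> {"op": "step_arm", "data": {"rows": [[[3, 0, 0], 0], [[5, 0, 0], 0], [[7, 0, 0], 0], [[9, 0, 0], 0], [[9, 0, 0], 0], [[9, 0, 0], 0]]}}

```text
clock: 6.28
eef_pos: [0.6497, 0.0066, 0.1779]
tool_rot: [0.548, 0.837, -0.0, 0.0]
ft_force: [-0.4, 0.5, -0.6]
grip_width: 0.0001
grasp_force: 0.0
```

```bash
python3 ball.py
python3 - <<'E'
from g import *
im,d,P=cloud('scene')
a=im[150:280,250:430]; save('s3c.png',cv2.resize(a,None,fx=4.4,fy=4.4,interpolation=cv2.INTER_CUBIC))
E
```

```text
t 6.28 F [-64.   77.3] z 0.1779 yaw 113.6 tilt [ 0. -0.] f [-0.43  0.52 -0.62] g 0.0001 q [ 0.01  0.61  0.24  1.2  -0.    1.17]
scene bright 211 [-113.   71.   95.] [-15.  91. 139.] [-53.  82. 115.]
top bright 0
```

View pics/s3c.png

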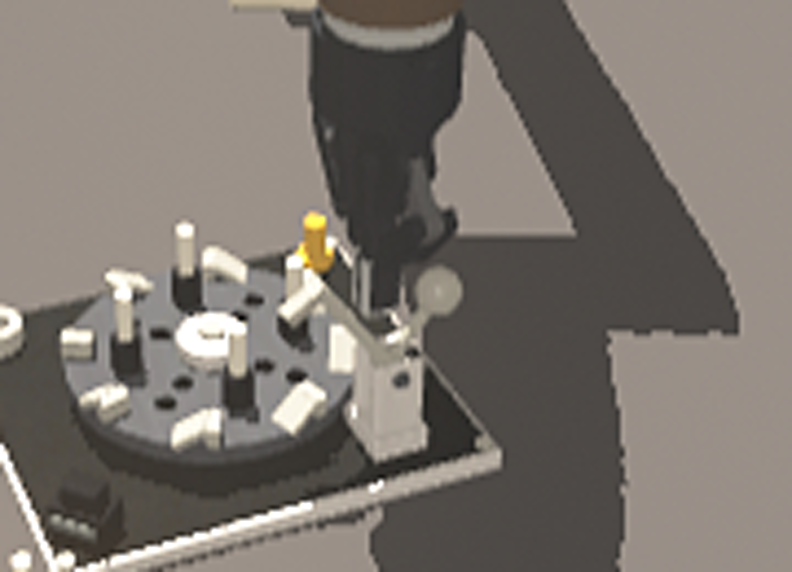

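>>> {"op": "step_arm", "data": {"rows": [[[0, 0, -8], 0], [[0, 0, -25], 0], [[0, 0, -45], 0], [[0, 0, -65], 0], [[0, 0, -75], 0]]}}

```text
clock: 7.05
eef_pos: [0.6505, 0.0066, 0.2559]
tool_rot: [0.548, 0.837, 0.001, 0.002]
ft_force: [0.2, 0.1, -0.3]
grip_width: -0.0003
grasp_force: 0.0
```

```bash
cat > posts.py <<'E'
from g import *
import scipy.cluster.hierarchy as H
def posts(cams=('top','scene')):
    out=[]
    for c in cams:
        im,d,P=cloud(c); r=np.linalg.norm(P[:,:2]-C0,axis=1)
        po=P[(P[:,2]>.066)&(P[:,2]<.095)&(r>.038)&(r<.062)]
        lab=H.fcluster(H.linkage(po[:,:2]),.006,'distance')
        for k in np.unique(lab):
            q=po[lab==k]
            if len(q)>5:
                v=np.array(bot.camera_params(c)['pose'])[:2,3]-q[:,:2].mean(0); v/=np.linalg.norm(v)
                w=q[:,:2].mean(0)-3.2e-3*v; out.append((c,*np.round(w,4),round(np.hypot(*(w-C0))*1e3,1),round(np.degrees(np.arctan2(*(w-C0)[::-1]))%360,1),len(q)))
    return out
if __name__=='__main__':
    st()
    for o in posts(): print(*o)
E
python3 posts.py; python3 ball.py
python3 - <<'E'
from g import *
a=np.deg2rad(200.1); Cp=C0+.05*np.array([np.cos(a),np.sin(a)]); b=np.deg2rad(312.6); u=np.array([np.cos(b),np.sin(b)])
for k in(-.030,.0223):
    w=Cp+u*k; f=inF(w); print(w,f,go(*f,.147,132.6))
print(go(*inF(Cp-u*.03),.2,132.6))
E
```

```text
t 7.05 F [-63.7  78. ] z 0.2559 yaw 113.6 tilt [0.004 0.   ] f [ 0.23  0.09 -0.26] g -0.0003 q [ 0.01  0.56  0.37  1.37 -0.    1.17]
top 0.6212 -0.1307 50.5 289.3 18
scene 0.5877 -0.037 48.9 110.0 34
scene 0.6517 -0.067 49.9 18.7 43
scene 0.5572 -0.101 50.6 200.8 38
scene 0.6209 -0.1313 51.0 288.8 39
t 7.15 F [-63.7  78. ] z 0.2553 yaw 113.6 tilt [0.004 0.   ] f [-0.33  0.69  0.32] g -0.0001 q [ 0.01  0.56  0.36  1.37 -0.    1.17]
scene bright 186 [-111.   69.   95.] [-15.  90. 130.] [-53.  81. 113.]
top bright 0   
[ 0.53723901 -0.07810007] [-31.41798424 -59.67378455] (array([ -32.6, -136.9,  105.9]), np.float64(-19.0))
[ 0.57263962 -0.11659795] [ 18.03263726 -42.64657008] (array([ -82. , -119.8,  105.9]), np.float64(-19.0))
(array([ -32.6, -136.9,   52.9]), np.float64(-19.0))
```

>>> {"op": "step_arm", "data": {"rows": [[[-6, -20, 0], -4], [[-14, -55, 0], -9], [[-22, -90, 0], -14], [[-29, -120, 0], -19], [[-33, -137, 10], -19], [[-33, -137, 40], -19], [[-33, -137, 70], -19], [[-33, -137, 95], -19], [[-33, -137, 103], -19], [[-33, -137, 106], -19], [[-33, -137, 106], -19]]}}

```text
clock: 8.62
eef_pos: [0.5378, -0.0785, 0.1475]
tool_rot: [0.402, 0.916, 0.0, 0.0]
ft_force: [-0.1, -0.0, 0.4]
grip_width: 0.0
grasp_force: 0.0
```

```bash
python3 posts.py; python3 -c "
from g import *
print(go(18.0,-42.6,.147,132.6))"
```

```text
t 8.62 F [-30.8 -59.3] z 0.1475 yaw 132.6 tilt [ 0.001 -0.   ] f [-0.13 -0.01  0.4 ] g 0.0 q [-0.14  0.44 -0.14  0.99 -0.    0.68]
scene 0.6513 -0.0669 49.5 18.9 42
scene 0.6214 -0.1313 51.2 289.3 41
scene 0.5876 -0.0369 49.1 110.2 33
scene 0.5574 -0.1011 50.5 201.1 40
scene 0.5449 -0.0801 59.7 177.2 43
(array([-51.4,  -0.2,   1. ]), np.float64(0.0))
```

>>> {"op": "step_arm", "data": {"rows": [[[-6, 0, 0], 0], [[-11, 0, 0], 0], [[-15, 0, 0], 0], [[-19, 0, 0], 0], [[-23, 0, 0], 0], [[-27, 0, 0], 0], [[-31, 0, 0], 0], [[-35, 0, 0], 0], [[-39, 0, 0], 0], [[-43, 0, 0], 0], [[-46, 0, 0], 0], [[-48, 0, 0], 0]]}}

```text
clock: 10.22
eef_pos: [0.5705, -0.1136, 0.147]
tool_rot: [0.402, 0.916, 0.001, 0.0]
ft_force: [-0.8, 2.6, -1.4]
grip_width: 0.0001
grasp_force: 1.2
```

```bash
python3 posts.py
```

```text
t 10.22 F [ 14.4 -43.4] z 0.147 yaw 132.6 tilt [0.001 0.001] f [-0.85  2.59 -1.36] g 0.0001 q [-0.2   0.51 -0.02  1.04  0.    0.63]
top 0.6297 -0.0398 50.0 59.7 20
top 0.5616 -0.058 49.6 149.8 19
scene 0.6297 -0.0418 48.3 58.5 26
scene 0.6476 -0.1084 50.0 329.5 45
scene 0.5611 -0.0597 49.2 151.8 39
scene 0.5779 -0.1228 47.8 236.3 68
```

>>> {"op": "step_arm", "data": {"rows": [[[-2, 0, 0], 0], [[-4, 0, 0], 0], [[-4, 0, 0], 0]]}}

```text
clock: 10.7
eef_pos: [0.5729, -0.117, 0.1471]
tool_rot: [0.402, 0.916, -0.0, 0.0]
ft_force: [-0.1, 2.2, -0.6]
grip_width: 0.0002
grasp_force: 0.8
```

```bash
python3 posts.py
```

```text
t 10.7 F [ 18.5 -42.6] z 0.1471 yaw 132.6 tilt [ 0.001 -0.001] f [-0.07  2.22 -0.58] g 0.0002 q [-0.2   0.51 -0.02  1.04 -0.    0.63]
top 0.5598 -0.0621 49.3 155.0 16
top 0.6258 -0.0379 49.9 64.7 17
scene 0.6499 -0.1052 50.5 333.9 41
scene 0.6258 -0.0394 48.5 64.0 20
scene 0.5595 -0.0626 49.4 155.6 39
scene 0.5816 -0.1263 49.0 242.1 64
```

>>> {"op": "step_arm", "data": {"rows": [[[4, 0, 0], 0], [[10, 0, 0], 0], [[15, 0, -3], 0], [[15, 0, -15], 0], [[15, 0, -40], 0], [[15, 0, -70], 0], [[15, 0, -95], 0], [[15, 0, -105], 0], [[15, 0, -105], 0]]}}

```text
clock: 11.92
eef_pos: [0.5628, -0.1059, 0.2528]
tool_rot: [0.402, 0.916, 0.0, 0.001]
ft_force: [0.5, 0.0, 0.1]
grip_width: -0.0
grasp_force: 0.0
```

```bash
python3 posts.py; python3 ball.py; python3 -c "
from g import *
print(go(-145,78,.25,113.6),go(-145,78,.168,113.6))
im,d,P=cloud('scene')
a=im[170:300,220:400]; save('s4c.png',cv2.resize(a,None,fx=4.4,fy=4.4,interpolation=cv2.INTER_CUBIC))"
```

```text
t 11.93 F [  4.3 -47.4] z 0.2528 yaw 132.6 tilt [ 0.002 -0.   ] f [0.48 0.02 0.05] g -0.0 q [-0.19  0.41  0.11  1.27 -0.    0.64]
top 0.5598 -0.0618 49.5 154.7 15
top 0.6263 -0.0381 49.9 64.1 15
scene 0.6256 -0.0396 48.2 64.0 19
scene 0.5588 -0.0624 50.1 155.8 42
scene 0.5827 -0.1297 51.5 245.0 38
scene 0.6498 -0.1052 50.4 333.9 43
t 12.03 F [  3.8 -48.1] z 0.251 yaw 132.6 tilt [-0.002  0.   ] f [1.34 0.77 0.8 ] g 0.0 q [-0.19  0.41  0.11  1.27 -0.    0.64]
scene bright 176 [-111.   69.   95.] [-15.  91. 132.] [-54.  81. 114.]
top bright 55 [-116.   64.  104.] [-94.  86. 120.] [-106.   75.  114.]
(array([ 99.5, 167.7,   0.5]), np.float64(19.0)) (array([ 99.3, 167.9,  82.5]), np.float64(19.0))
```

View pics/s4c.png

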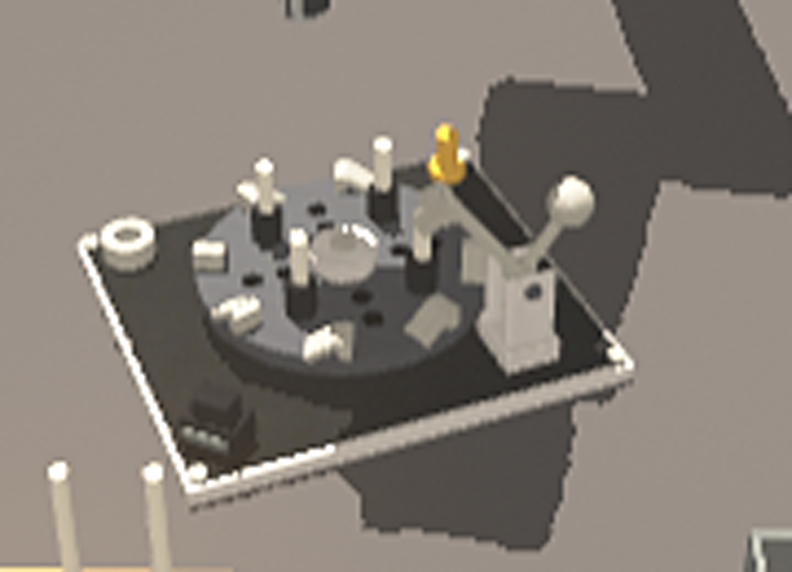

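The pawl rests thrown back (ball at about (572,200)), the dial has turned by 45°, and its teeth match the first picture. Next I'll move to the far side of the ball.

>>> {"op": "step_arm", "data": {"rows": [[[10, 17, 0], 3], [[30, 50, 0], 8], [[50, 84, 0], 13], [[70, 118, 0], 19], [[88, 148, 0], 19], [[97, 164, 0], 19], [[99, 168, 8], 19], [[99, 168, 35], 19], [[99, 168, 60], 19], [[99, 168, 77], 19], [[99, 168, 83], 19], [[99, 168, 83], 19]]}}

```text
clock: 13.68
eef_pos: [0.6191, 0.0804, 0.1689]
tool_rot: [0.548, 0.837, -0.0, -0.0]
ft_force: [0.0, 0.6, -0.6]
grip_width: 0.0002
grasp_force: 0.0
```

```bash
python3 ball.py; python3 -c "
from g import *
print(go(-95,78,.168,113.6))"
```

```text
t 13.68 F [-143.9   78.8] z 0.1689 yaw 113.6 tilt [-0. -0.] f [ 0.04  0.58 -0.63] g 0.0002 q [ 0.13  0.57  0.14  1.14 -0.    1.29]
scene bright 213 [-135.   69.   96.] [-15.  92. 133.] [-92.  82. 114.]
top bright 75 [-95.  69.  96.] [-16.  81. 133.] [-38.  74. 118.]
(array([-49. ,  -1.4,   2. ]), np.float64(-0.0))
```

>>> {"op": "step_arm", "data": {"rows": [[[-6, -1, 0], 0], [[-12, -1, 0], 0], [[-16, -1, 0], 0], [[-19, -1, 0], 0], [[-22, -1, 0], 0], [[-25, -1, 0], 0], [[-28, -1, 0], 0], [[-31, -1, 0], 0], [[-34, -1, 0], 0], [[-37, -1, 0], 0], [[-39, -1, 0], 0], [[-41, -1, 0], 0]]}}

```text
clock: 15.28
eef_pos: [0.6346, 0.0427, 0.1689]
tool_rot: [0.548, 0.837, -0.0, 0.0]
ft_force: [0.1, 0.6, 0.7]
grip_width: -0.0001
grasp_force: 0.0
```

```bash
python3 ball.py
```

```text
t 15.28 F [-103.1   77.9] z 0.1689 yaw 113.6 tilt [-0. -0.] f [0.13 0.56 0.7 ] g -0.0001 q [ 0.07  0.59  0.18  1.16 -0.    1.23]
scene bright 131 [-100.   69.   95.] [-16.  91. 132.] [-78.  83. 119.]
top bright 3 [-23.  77.  95.] [-19.  80.  96.] [-20.  78.  95.]
```

>>> {"op": "step_arm", "data": {"rows": [[[-2, 0, 0], 0], [[-4, 0, 0], 0], [[-6, 0, 0], 0], [[-8, 0, 0], 0], [[-10, 0, 0], 0], [[-10, 0, 0], 0], [[-10, 0, 0], 0]]}}

```text
clock: 16.25
eef_pos: [0.6385, 0.0337, 0.1689]
tool_rot: [0.548, 0.837, 0.0, -0.0]
ft_force: [0.4, -0.4, -0.1]
grip_width: -0.0001
grasp_force: 0.0
```

```bash
python3 ball.py
```

```text
t 16.25 F [-93.3  77.9] z 0.1689 yaw 113.6 tilt [-0.  0.] f [ 0.39 -0.4  -0.13] g -0.0001 q [0.05 0.6  0.19 1.16 0.   1.21]
scene bright 127 [-101.   66.   95.] [-44.  91. 134.] [-57.  84. 116.]
top bright 0
```

>>> {"op": "step_arm", "data": {"rows": [[[8, 0, 0], 0], [[22, 0, 0], 0], [[42, 0, -8], 0], [[70, 0, -30], 0], [[105, 0, -60], 0], [[140, 0, -85], 0], [[160, 0, -95], 0], [[165, 0, -95], 0], [[165, 0, -95], 0]]}}

```text
clock: 17.48
eef_pos: [0.572, 0.1847, 0.2627]
tool_rot: [0.547, 0.837, -0.001, -0.0]
ft_force: [0.4, -0.2, -0.7]
grip_width: -0.0001
grasp_force: 0.0
```

```bash
python3 posts.py
python3 - <<'E'
from g import *
for c in('scene','top'):
    im,d,P=cloud(c); p=inF(P)
    m=(P[:,2]>.056)&(P[:,2]<.09)&(p[:,0]>-50)&(p[:,0]<6)&(abs(p[:,1]-77)<6)
    q=np.c_[p[m],P[m,2]*1000]
    for a in(-50,-40,-30,-20,-10,-4):
        s=q[(q[:,0]>=a)&(q[:,0]<a+10)]; print(c,a,len(s),np.percentile(s[:,2],[50,90]).round(1) if len(s) else '')
    b=(P[:,2]>.095)&(P[:,2]<.14)&(abs(p[:,0]+70)<50)&(abs(p[:,1]-77)<25); print('ball',np.median(p[b],0).round(1),P[b,2].max().round(3))
    if c=='scene':
        a=im[170:300,220:400]; save('s5c.png',cv2.resize(a,None,fx=4.4,fy=4.4,interpolation=cv2.INTER_CUBIC))
E
```

```text
t 17.48 F [-258.3   77.4] z 0.2627 yaw 113.6 tilt [-0.002 -0.001] f [ 0.39 -0.24 -0.73] g -0.0001 q [ 0.31  0.46  0.22  1.33 -0.    1.47]
top 0.6498 -0.104 49.9 335.1 15
top 0.6259 -0.0379 50.0 64.6 17
top 0.5598 -0.0622 49.3 155.0 16
top 0.583 -0.1285 50.3 244.8 17
scene 0.5827 -0.1297 51.5 245.0 37
scene 0.6496 -0.1053 50.3 333.7 42
scene 0.6256 -0.0387 49.0 64.5 40
scene 0.5595 -0.0625 49.4 155.5 42
scene -50 19 [66.8 68.7]
scene -40 16 [66.5 68. ]
scene -30 17 [67.2 68.6]
scene -20 20 [67.  68.8]
scene -10 19 [67.1 68.9]
scene -4 27 [64.6 69.1]
ball [-53.5  83.8] 0.126
top -50 9 [66.8 68.5]
top -40 13 [66.4 69.8]
top -30 12 [67.1 68.8]
top -20 11 [66.3 70. ]
top -10 15 [65.2 69.2]
top -4 10 [65.4 68.3]
ball [-59.9  73.3] 0.126
```

View pics/s5c.png

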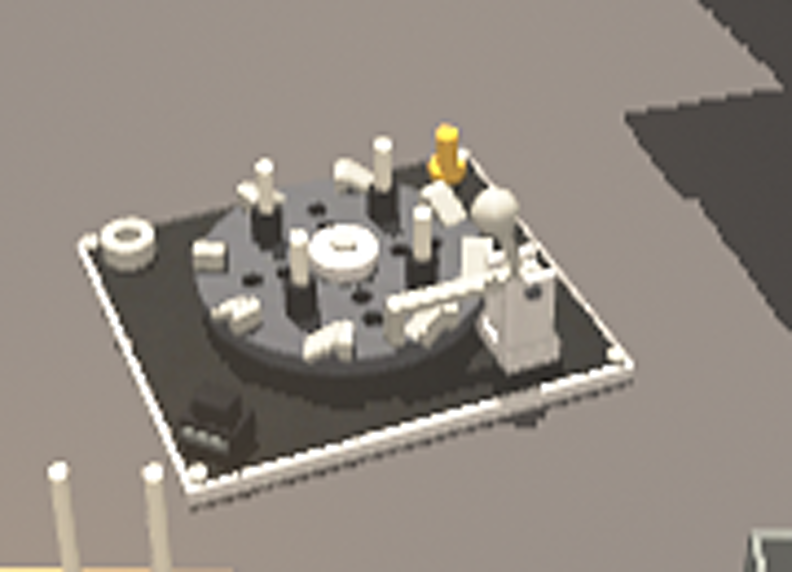

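The pawl is level, with its top at 68 mm and its toe, at about (395,315), in the notch. The dial is 45° back and the small parts haven't moved.

```bash
python3 -c "
from workcell import bot
print(bot.job_done())"
```

```text
the job is handed in; nothing more can be done
None
```

The job is done and handed in: the dial measured 45° (one notch) back, and the pawl is down flat in the notch with the arm clear. The loose parts on the jig look unmoved in the last picture.

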